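# Crack the wire dry box

## Robot

A 7-joint arm with a two-finger parallel gripper is mounted at the origin on the work surface. World frame = base frame: x ahead of the robot, y to its left, z up, the work surface at z = 0. Lengths are in m, angles in rad, forces in N, time in s.
With the tool pointing down it reaches from about 0.425 to 0.95 m from the base axis. Payload 4.7 kg.
Tool frame: the origin (TCP) lies on the centre line of the jaws, within the pads' length; the fingertips stand 17 mm ahead of it and the grasp point (between the pads) lies 2 mm behind it; z points along the fingers, y is the line along which they close (so a half turn about z gives the same grasp; the last joint's range is limited). The gripper opens to 85 mm and grips with 20 to 120 N. Pads are 22 mm wide; open, the fingers measure 114 mm over their backs; the gripper's body (76 mm by 85 mm) begins 54 mm behind the grasp point. The pads swing forward as they close: fully open they stand 13 mm farther back than shut.
Start: joints at [-1.289, 0.469, -0.049, 1.532, 0.024, 1.141, -0.082], TCP at [0.206, 0.643, 0.248] pointing down, gripper open.
Joint ranges: [-2.59, 2.59], [-0.33, 1.99], [-1.39, 1.29], [0.1, 2.45], [-1.04, 4.18], [0.21, 1.99], [-2.66, 2.66]. Speed limits (rad/s): [2.57, 2.57, 3.14, 3.14, 3.14, 3.14, 3.14].

## Interface

Orientations are given as a rotation vector (axis times angle).
In Python, from cell import readout, cams, order, nets gives the robot as it stands.
- The arm moves only by the shell command python3 -m pendant 'ROWS' [FORCE]. ROWS is text: rows parted by semicolons, each of 7 numbers parted by spaces: the shift along the tool's x, y, z in mm, then the turn, a rotation vector about the tool's x, y, z in degrees, then the finger opening in mm, from 0 to 85.4. A call has 1 to 10 rows; each row is the pose to reach, as a shift and turn from the pose commanded when the call began, along the tool's axes at that moment; what a row does not reach only later rows make up. A row lasts 1/12 s, in which the tool goes at most 41.7 mm and 7.16 degrees, less where a joint would pass 70% of its speed; a pose out of reach is approached as far as the arm can. A call with a gripper value outside its range is refused whole. The fingers move at their own pace and stop on an object; FORCE is the grip in N (left out, the last holds). Time passes only in rows, so rows that repeat a pose let the fingers close. It gives the time, the measured TCP pose, the force, the opening and the grip force at its end, in the units of the state.
- readout.observe(): the state, without advancing time (a new reading comes with each control period).
- cams.grab_frame(name): name is "scene" or "top" or "wrist"; returns the picture (384x512x3 uint8, red, green, blue); there is no depth.
- cams.calibration(name): a dict with "fx", "fy", "cx", "cy" (pixels), "k1" (the pictures are not rectified: a ray, as slopes to the right and down, at radius r is drawn at 1 + k1 r^2 times it, then the intrinsics apply), "R" (3x3) and "t" (3): a world point X has camera coordinates R X + t. Camera axes: x right, y down, z forward; pixel columns grow to the right and rows downward; lengths in m; the calibration is good to about 2 mm. A picture is of the moment at which its call begins: read the wrist's pose just before it. calibration takes no time and is no camera call; for the wrist camera it gives the pose at the moment of the call.
- order.close_job(): hands the job in; it is judged then, once.
Trained networks look in the newest picture that a camera, given by its name, has taken for a name from the list of things; names that differ only in an ending like _2 or _b are one class to them, and where a whole thing is asked for, a point or a joint stands for the part that bears it (a point fixed in the world has none). Each returns a list of dicts, best first, with "score" (0 to 1); they miss things now and then, are a little off and sometimes report something else, mostly with a low value. They report only what shows in the picture. A call takes as long as a camera call. They do not tell look-alikes from the thing itself.
- nets.masks_of(label, camera): "region" (384x512 bool, what is visible of it).
- nets.mark_of(label, camera): "centre" ([x, y, z] in m, in world coordinates, good to about 4 mm: a listed point, or the origin of a listed thing).
The state is a dict: "t": time; "joint_positions": joint angles; "joint_velocities": joint speeds; "joint_efforts": joint torques, N m; "position": TCP position; "orientation": TCP orientation; "ft_force": force on the tool from outside, world axes, zero at the start; "moment": the same for the moment, N m; "finger_gap": finger opening in m; "grasp_force": force on a finger pad.
Only numpy, scipy, OpenCV 4.12 (cv2) and the standard library are available. Lean on these libraries where they do the work, as an engineer would, in place of code of your own. Each camera call takes 0.05 s, during which the arm holds its last target. There are 200 camera calls.

## Task

Slide the wire dry box across the bench, lid shut and without tipping it up, until it sits squarely home against both rails of the hold-down corner, its foot under their lips. Then pull the lid up by its handle until the sticky gasket lets go, and hold it only slightly open, about 20 mm at the handle-side edge, so that the box can breathe; never throw the lid wide open. Finish while still holding the lid like that, with the box still home and flat, and leave everything else on the bench where it is.

Things in the scene. Friction and masses are not known exactly. Their poses are not given: they have to be found in the camera images.
- dry_box: Loose aluminium box, lid shut, 0.82 kg, 120 mm in its x, 130 mm in its y, walls 62 mm high, lid top at 72. Origin: underside, centre of the walls. A foot flange 4 mm thick sticks out 16 mm at bench level on its +x, +y and -y sides (to x = +76, y = +-81). Push the flat -x and -y walls anywhere above it. Lid hinge on the -y side, handle near +y. Not held under the lips, the box tips up before the seal gives
- holder: Steel hold-down corner of two rails bolted to the bench, 13.7 mm high (bolt heads to 19). Origin and axes: those of the box when home, at bench level. The back rail's face at x = +76 mm stops the +x flange edge of the box; its lip, underside 5.7 mm above the bench, reaches in over the flange to x = +63, from y = -75 to +101. The -x and -y sides are open; the box slides in from there
- rail (a point): middle of the foot of the holder's side rail, at holder (0, 81, 5.7) mm, axes as the holder's. The rail's face there (y = 81) stops the +y flange edge of the box; its lip, 5.7 to 13.7 mm above the bench, reaches in over the flange to y = 68 mm, from x = -65 to +63. The rail ends at y = 101
- lid (a joint): lid opening in rad: 0 shut and sealed, 0.16 about 20 mm open at its +y edge, stop at 0.40. The seal pulls hardest when nearly shut: 10 to 13 N upward at the handle; it gives way suddenly after 1 to 3 mm of lift there, and beyond 6 mm only about 3 N remain (the lid's weight and a weak pull; more if the bar is gripped too hard to turn). Let go, the lid falls shut
- handle (a point): centre of the lid handle's round grip bar: 10 mm thick, 84 mm long along the box's x, on two 8 mm thick posts 34 mm either side of the centre, 30 mm free between bar and lid. Lid shut: at box (0, 45, 106.5) mm. Axes as the lid's
- lid_hinge (a point): on the lid's hinge line, which runs along the box's x; at box (0, -60, 62) mm. Shut, the handle bar lies 105 mm in y and 44.5 mm in z from it; opening turns the lid about the box's +x axis, so the bar goes up and, a little, towards -y
- tube_offcut: bystander: upright square steel tube offcut, 40 x 40 x 75 mm, stands left of the holder; origin at the centre of its underside
- pipe_coupling: bystander: short steel pipe ring, 44 mm across, 35 mm high, stands beyond the holder's back stop; origin at the centre of its underside
- hammer: bystander: hammer lying on the bench
- wrench: bystander: wrench lying on the bench
- brush: bystander: hand brush lying on the bench
- flat_bar: bystander: flat steel bar 190 x 30 x 8 mm lying on the bench
- nozzle: bystander: copper torch nozzle standing upright, 36 mm across, 75 mm high
Not all that is in view belongs to the job. Leave any turquoise look-alike of the holder alone.

How it is judged:
On the way, in this order (a step that is already met when the one before it is completed fails the run):
1. the box is home against both rails of the holder with its lid still shut (x of dry_box in the frame of holder between -0.005 and 0.006 m and y of dry_box in the frame of holder between -0.005 and 0.006 m and angle between the x axis of dry_box and the x axis of holder, either way round below 0.06 rad and angle between dry_box's own z axis and vertical below 0.06 rad and height (world z) of dry_box below 0.006 m and value of joint lid below 0.02 rad), for 0.3 s.
2. the seal is broken: the lid is open past its force peak, with the box home (x of dry_box in the frame of holder between -0.005 and 0.006 m and y of dry_box in the frame of holder between -0.005 and 0.006 m and angle between the x axis of dry_box and the x axis of holder, either way round below 0.06 rad and angle between dry_box's own z axis and vertical below 0.06 rad and height (world z) of dry_box below 0.006 m and value of joint lid above 0.08 rad), for 0.2 s.
At the end, for the whole second after the job is handed in: The box is home in the holder (within about 5 mm of the rails in x and y, 0.06 rad of square and of level, on the bench), the lid stands still between 0.08 and 0.28 rad open (about 10 to 35 mm at its handle edge), carried by the robot's fingers, with no other object touching the box (all of step 2 and value of joint lid below 0.28 rad and velocity of joint lid between -0.05 and 0.05 rad/s and linear speed of dry_box below 0.02 m/s and contact force between dry_box and the fingers above 0.4 N and contact force between dry_box and tube_offcut below 0.2 N and contact force between dry_box and pipe_coupling below 0.2 N and contact force between dry_box and hammer below 0.2 N and contact force between dry_box and wrench below 0.2 N and contact force between dry_box and brush below 0.2 N and contact force between dry_box and flat_bar below 0.2 N and contact force between dry_box and nozzle below 0.2 N); the arm keeps its last pose, push and grip.
It fails at once if the lid is thrown wide open (more than 0.35 rad) (value of joint lid above 0.35 rad).
It fails at once if the box is tipped up (more than 0.2 rad) (angle between dry_box's own z axis and vertical above 0.2 rad).
It fails at once if a bystander on the bench is moved by more than 30 mm (distance of any of tube_offcut, pipe_coupling, hammer, wrench, brush, flat_bar, nozzle from where it was at the start of the episode above 0.03 m).
It also fails if it takes over 72 s, if anything falls off the work surface, if the arm or the gripper's body presses on something with over 40 N, if the wrist force passes 120 N, or if a joint passes its speed limit or range.

## Working session

There is one attempt and no reset: what is moved stays moved. The work goes in short steps, Python scripts to look and compute and a shell command to move; the robot and the scene stay as the last step left them, time stands still between calls to the robot, and variables do not carry over. Pictures are saved under pics/ and viewed, at most 11 in all, crops included, and the job is handed in when it is done.

```bash
mkdir -p pics; cat > h.py <<'E'
import numpy as np,cv2
from cell import readout,cams,order,nets
from scipy.spatial.transform import Rotation as R
def proj(X,c):
    k=cams.calibration(c);p=np.array(k["R"])@np.array(X)+np.array(k["t"]);s=p[:2]/p[2];s=s*(1+k["k1"]*(s@s));return [k["fx"]*s[0]+k["cx"],k["fy"]*s[1]+k["cy"]]
def back(uv,z,c):
    k=cams.calibration(c);d=np.array([(uv[0]-k["cx"])/k["fx"],(uv[1]-k["cy"])/k["fy"]]);s=d.copy()
    for _ in range(20): s=d/(1+k["k1"]*(s@s))
    Rm=np.array(k["R"]);o=-Rm.T@np.array(k["t"]);r=Rm.T@np.array([s[0],s[1],1]);return o+r*(z-o[2])/r[2]
def rel(P):
    "tool-frame shift mm to world point P"
    s=readout.observe();return R.from_rotvec(s["orientation"]).inv().apply(np.array(P)-s["position"])*1000
E
python3 - <<'E'
from h import *
a=[]
for c in("top","scene"):
    im=cams.grab_frame(c);a.append(im)
    for l in("dry_box","holder","rail","handle","lid_hinge","tube_offcut","pipe_coupling","hammer","wrench","brush","flat_bar","nozzle"):
        try:
            for m in nets.mark_of(l,c)[:3]:print(c,l,round(m["score"],2),np.round(m["centre"],3),np.round(proj(m["centre"],c)))
        except Exception as e:print(l,e)
for n,i in zip(("top","scene"),a): cv2.imwrite(f"pics/{n}.png",cv2.resize(i[:,:,::-1],(768,576)))
s=readout.observe();print(s["t"],s["position"],s["orientation"],s["finger_gap"])
E
```

```text
top dry_box 0.86 [0.574 0.029 0.004] [251. 179.]
top dry_box 0.32 [0.639 0.411 0.002] [112. 155.]
top rail 0.89 [ 0.31  -0.068  0.006] [287. 278.]
top rail 0.76 [0.657 0.132 0.004] [214. 150.]
top handle 0.93 [0.59  0.068 0.106] [235. 165.]
top lid_hinge 0.76 [ 0.557 -0.03   0.061] [274. 182.]
top lid_hinge 0.66 [0.656 0.134 0.008] [213. 149.]
top tube_offcut 0.83 [0.69  0.197 0.001] [190. 138.]
top pipe_coupling 0.64 [0.754 0.006 0.003] [259. 116.]
top hammer 0.58 [ 0.43   0.408 -0.001] [108. 232.]
top wrench 0.91 [ 0.433 -0.386  0.002] [405. 231.]
top brush 0.74 [ 0.291  0.303 -0.004] [146. 285.]
top flat_bar 0.84 [0.636 0.412 0.003] [111. 156.]
top nozzle 0.66 [ 0.661 -0.346  0.001] [386. 149.]
scene dry_box 0.63 [0.575 0.026 0.001] [274. 222.]
scene holder 0.67 [ 0.28  -0.141  0.002] [149. 214.]
scene rail 0.96 [0.655 0.134 0.004] [320. 210.]
scene rail 0.56 [ 0.312 -0.071  0.009] [175. 202.]
scene handle 0.72 [0.586 0.072 0.102] [289. 184.]
scene handle 0.69 [0.695 0.197 0.001] [343. 203.]
scene handle 0.17 [ 0.44   0.41  -0.004] [299. 143.]
scene lid_hinge 0.73 [0.572 0.026 0.002] [273. 221.]
scene lid_hinge 0.71 [ 0.561 -0.03   0.062] [258. 215.]
scene tube_offcut 0.77 [0.693 0.2   0.003] [342. 202.]
scene pipe_coupling 0.52 [ 0.758  0.009 -0.001] [335. 256.]
scene hammer 0.97 [ 0.438  0.41  -0.005] [299. 143.]
scene wrench 0.82 [ 0.429 -0.382 -0.   ] [117. 304.]
scene brush 0.72 [0.585 0.071 0.105] [289. 183.]
scene brush 0.64 [ 0.288  0.307 -0.001] [246. 142.]
scene brush 0.27 [0.657 0.138 0.002] [321. 210.]
scene flat_bar 0.76 [0.64  0.409 0.001] [353. 161.]
scene flat_bar 0.69 [0.573 0.026 0.   ] [274. 222.]
scene nozzle 0.76 [ 0.658 -0.346  0.002] [210. 347.]
1.3 [0.20641101 0.64268316 0.24833471] [4.86159504e-01 3.10370555e+00 1.18768087e-04] 0.08548319813284928
```

View pics/top.png

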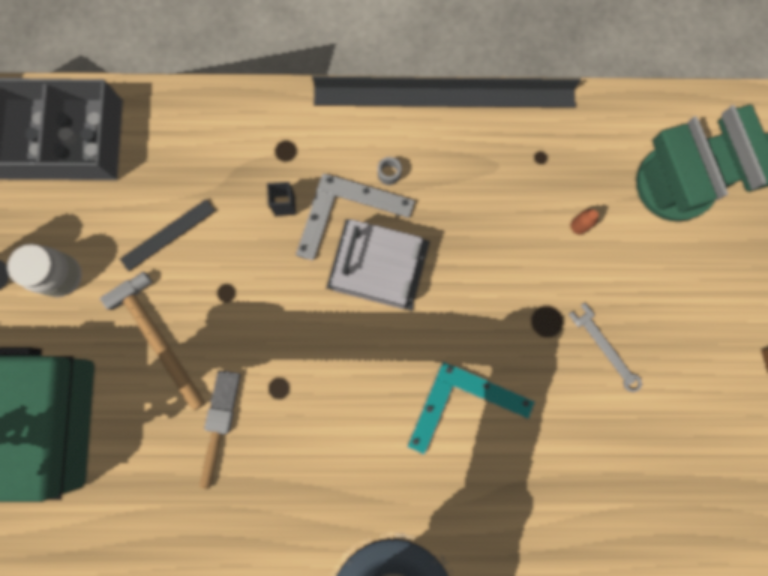

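View pics/scene.png

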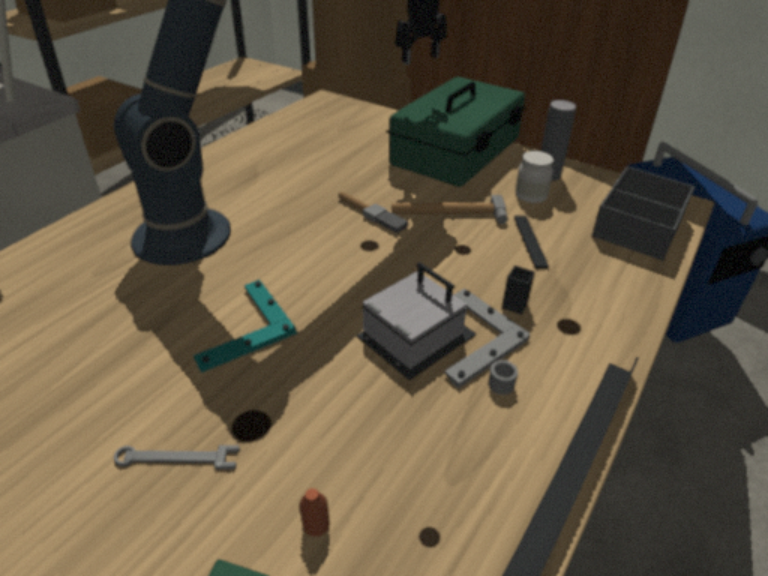

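The top view shows the bare-steel L-holder at (345,200) and the turquoise look-alike at (470,405). The wire dry box is at (378,262). The green toolbox at (30,430) and dark tray at (55,130) are clutter, and the flat bar scored low as a dry_box at (168,232). The job pieces are the steel L and the aluminium box, so next I fit their poses and check them in a close crop.

```bash
cat >> h.py <<'E'
from scipy.optimize import minimize
HP=np.array([[-65,68],[-65,101],[96,101],[96,-75],[63,-75],[63,68]])/1000
BP=np.array([[-60,-65],[-60,65],[60,65],[60,-65]])/1000
def w2(p,P,z):
    c,s=np.cos(p[2]),np.sin(p[2]);return np.c_[P@np.array([[c,-s],[s,c]]).T+p[:2],np.full(len(P),z)]
def poly(p,P,z,c):return np.array([proj(x,c) for x in w2(p,P,z)])
def fit(m,p0,P,z,c):
    def f(q):
        p=[q[0],q[1],q[2]/5]
        t=np.zeros((384,512),np.uint8);cv2.fillPoly(t,[np.round(poly(p,P,z,c)*16).astype(np.int32)],255,cv2.LINE_AA,4);t=t/255.
        return -np.minimum(t,m).sum()/np.maximum(t,m).sum()
    x0=np.array([p0[0],p0[1],p0[2]*5]);S=np.vstack([x0,x0+np.diag([.01,.01,.3])])
    r=minimize(f,x0,method="Nelder-Mead",options=dict(initial_simplex=S,xatol=1e-4,fatol=1e-5));q=r.x;return np.array([q[0],q[1],q[2]/5]),-r.fun
def draw(im,items,c):
    o=cv2.resize(im[:,:,::-1],None,fx=4,fy=4,interpolation=cv2.INTER_CUBIC)
    for p,P,z in items:cv2.polylines(o,[np.round(poly(p,P,z,c)*4+1.5).astype(np.int32)],True,(0,0,255),1)
    return o
def inh(b,h):
    c,s=np.cos(h[2]),np.sin(h[2]);d=b[:2]-h[:2];return np.round([1e3*(c*d[0]+s*d[1]),1e3*(c*d[1]-s*d[0]),np.degrees(b[2]-h[2])],1)
E
python3 - <<'E'
from h import *
im=cams.grab_frame("top")
H=[m for m in nets.masks_of("holder","top")]
for m in H: ys,xs=np.nonzero(m["region"]);print(m["score"],xs.mean(),ys.mean(),len(xs))
h=np.array([.634,.055,-.28]);
for m in H:
    ys,xs=np.nonzero(m["region"])
    if ys.mean()<200: h,i=fit(m["region"].astype(float),h,HP,.0137,"top");print("holder",h,i);break
m=nets.masks_of("dry_box","top")[0]
k=m["region"].astype(float);b,i=fit(k,[.574,.027,-.32],BP,.07,"top");print("box",b,i,inh(b,h))
o=draw(im,[(h,HP,.0137),(b,BP,.072)],"top");cv2.imwrite("pics/crop.png",o[400:900,650:1250])
print("look",rel([.47,.0,.33]),"yaw",readout.observe()["orientation"])
k=cams.calibration("wrist");s=readout.observe();r=R.from_rotvec(s["orientation"])
Rm=np.array(k["R"]);print("cam in tool",r.inv().apply(-Rm.T@k["t"]-s["position"]),"axis",r.inv().apply(Rm[2]),k["fx"])
E
```

```text
0.61 308.1630295250321 267.4043645699615 1558
box [ 0.57053841  0.02701649 -0.25549289] 0.8667437554032569 [-53.3 -44.4   1.4]
look [-447.52431858 -531.28932228  -81.74655233] yaw [-4.86235749e-01 -3.10370312e+00 -1.50211391e-04]
cam in tool [ 0.07402492 -0.00049051 -0.12523076] axis [-2.91832250e-01  9.36099051e-04  9.56469060e-01] 317.89177925740904
```

View pics/crop.png

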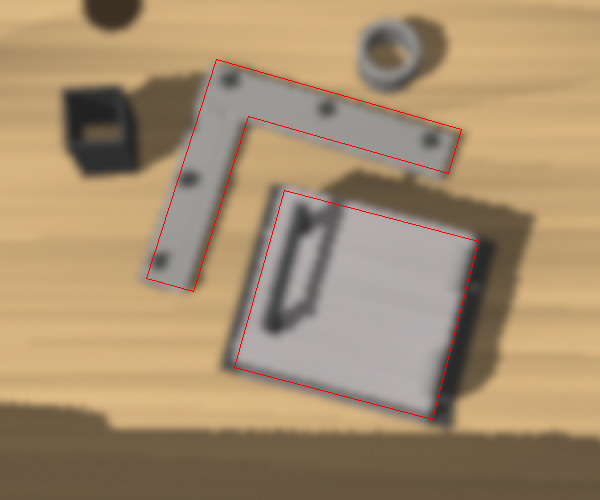

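The crop shows the steel holder outline matching at corner (217,60) and the box lid at (355,300). The box is about 53 mm and 44 mm short of home, with nearly the same yaw. I move the wrist camera over it now.

```bash
python3 -m pendant '0 0 -40 0 0 0 70; -10 -10 -75 0 0 0 70; -35 -38 -80 0 0 0 70; -62 -66 -80 0 0 0 70; -90 -95 -80 0 0 0 70; -117 -124 -80 0 0 0 70; -145 -153 -80 0 0 0 70; -172 -182 -80 0 0 0 70; -200 -211 -80 0 0 0 70; -226 -239 -80 0 0 0 70' 
python3 -m pendant '-27 -29 0 0 0 -1.8 70; -55 -58 0 0 0 -1.8 70; -82 -87 0 0 0 -1.8 70; -110 -116 0 0 0 -1.8 70; -137 -145 10 0 0 -1.8 70; -165 -174 25 0 0 -1.8 70; -192 -203 45 0 0 -1.8 70; -215 -230 65 0 0 -1.8 70; -226 -239 80 0 0 -1.8 70;-226 -239 80 0 0 -1.8 70'
python3 - <<'E'
from h import *
import time
s=readout.observe();print(s["t"],s["position"],s["orientation"],s["ft_force"])
im=cams.grab_frame("wrist")
h=np.array([.634,.055,-.28]);b=np.array([.5705,.027,-.2555])
for l in("holder","dry_box","handle","lid_hinge","rail"):
    for m in nets.mark_of(l,"wrist")[:2]:print(l,m["score"],np.round(m["centre"],4))
for m in nets.masks_of("holder","wrist"):
    ys,xs=np.nonzero(m["region"]);print("m",m["score"],xs.mean(),ys.mean(),len(xs));p,i=fit(m["region"].astype(float),h,HP,.0137,"wrist");print(p,i)
    if i>.7:h=p
ms=nets.masks_of("dry_box","wrist")
o=draw(im,[(h,HP,.0137),(b,BP,.072)],"wrist");o=cv2.resize(o,(800,600))
if ms:
    cs,_=cv2.findContours(cv2.resize(ms[0]["region"].astype(np.uint8),(800,600)),0,2);cv2.drawContours(o,cs,-1,(0,255,0),1)
cv2.imwrite("pics/w1.png",o)
E
```

```text
t: 2.28
position: [0.3492, 0.3438, 0.3286]
orientation: [0.487, 3.103, 0.001]
ft_force: [0.9, 0.1, 0.7]
finger_gap: 0.0704
grasp_force: 0.0
t: 3.12
position: [0.49, 0.0445, 0.2456]
orientation: [-0.449, -3.105, 0.006]
ft_force: [-0.2, 0.6, -0.1]
finger_gap: 0.07
grasp_force: 0.0
3.1167 [0.49003195 0.04447883 0.24560722] [-0.44920135 -3.10545642  0.00598857] [-0.24421572  0.64674231 -0.0953253 ]
dry_box 0.88 [5.76e-01 2.37e-02 5.00e-04]
handle 0.67 [0.5886 0.0716 0.1063]
lid_hinge 0.73 [ 0.5558 -0.0296  0.0628]
rail 0.92 [ 0.3126 -0.0668  0.0096]
rail 0.82 [0.6532 0.1347 0.0076]
m 0.96 315.9312552184804 285.63373225716674 3593
[ 0.63347709  0.06853188 -0.26819148] 0.5932336172309424
m 0.78 83.36155350656608 75.01969823973177 7158
[ 0.634  0.055 -0.28 ] 0.0
```

View pics/w1.png

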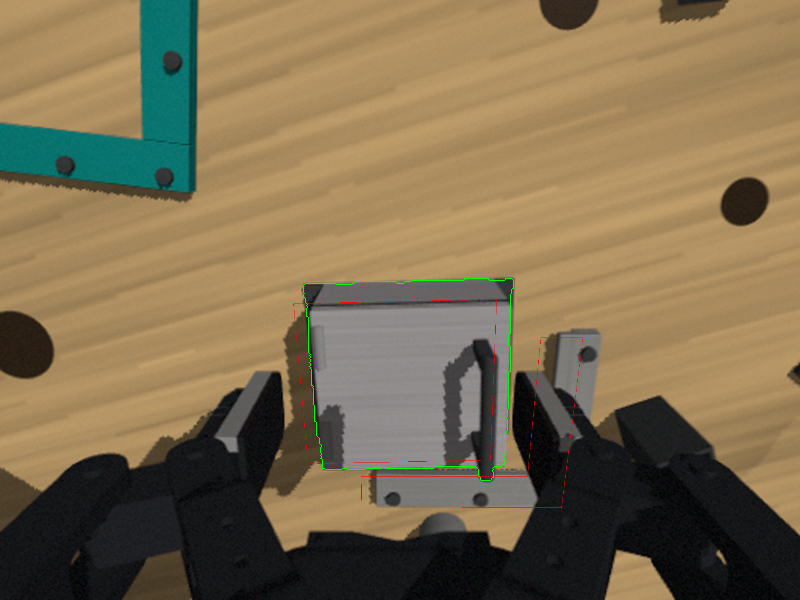

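The wrist view (up is toward the robot) shows the box lid around (410,390), the back rail at (450,490) and the side rail at (578,370). The overlay is off only because the arm was still settling. The rail edges are level in this view, so the tool yaw matches the holder. I'll push with two open fingers on the -x wall.

```bash
python3 -m pendant '10 -6 20 0 0 0 70; 18 -12 50 0 0 0 70; 18 -12 85 0 0 0 70; 18 -12 120 0 0 0 70; 18 -12 155 0 0 0 70; 18 -12 185 0 0 0 70; 18 -12 203 0 0 0 70; 18 -12 208 0 0 0 70; 18 -12 208 0 0 0 70; 18 -12 208 0 0 0 70' 
python3 - <<'E'
from h import *
s=readout.observe();print(s["t"],s["position"],s["orientation"],s["ft_force"])
im=cams.grab_frame("top")
rs=nets.mark_of("rail","top");print([(r["score"],np.round(r["centre"],4)) for r in rs])
k=cams.calibration("wrist");im=cams.grab_frame("wrist")
o=draw(im,[([.634,.055,-.28],HP,.0137),([.571,.027,-.2555],BP,.072)],"wrist");cv2.imwrite("pics/w2.png",cv2.resize(o,(800,600)))
E
```

```text
t: 4.35
position: [0.4708, 0.0432, 0.0412]
orientation: [0.436, 3.11, 0.001]
ft_force: [0.0, -0.4, 0.1]
finger_gap: 0.0704
grasp_force: 0.0
4.35 [0.47082289 0.04318661 0.04116066] [4.36441833e-01 3.10957036e+00 1.16317015e-03] [ 0.00423269 -0.40251684  0.10266073]
[(0.74, array([0.6534, 0.1371, 0.004 ])), (0.61, array([ 0.3115, -0.0677,  0.0045])), (0.37, array([ 0.2886,  0.3018, -0.0073]))]
```

View pics/w2.png

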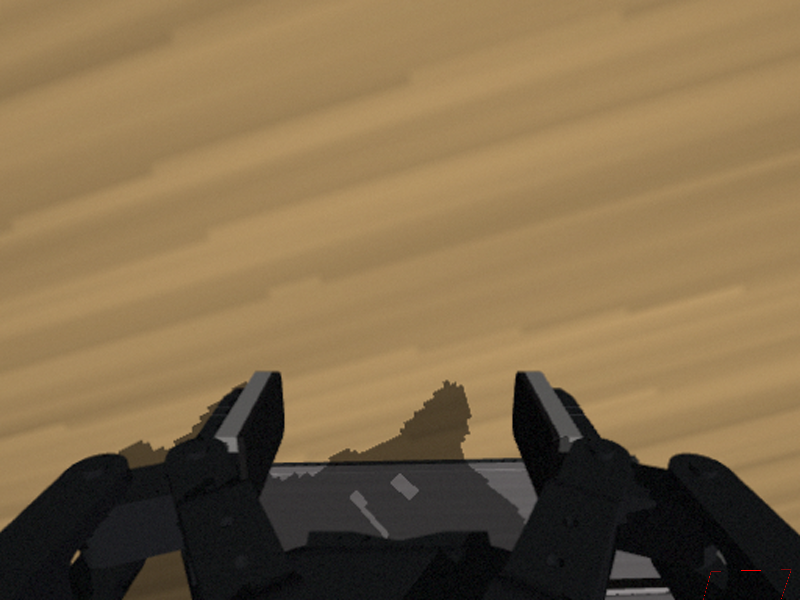

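The picture shows the -x wall squarely ahead of both fingers (bottom edge at row 462), with nothing in the way. I push.

```bash
python3 -m pendant '-10 0 0 0 0 0 70; -20 0 0 0 0 0 70; -27 0 0 0 0 0 70; -33 0 0 0 0 0 70; -39 0 0 0 0 0 70; -45 0 0 0 0 0 70; -51 0 0 0 0 0 70; -57 0 0 0 0 0 70; -63 0 0 0 0 0 70; -68 0 0 0 0 0 70' 
python3 -m pendant '-3 0 0 0 0 0 70; -6 0 0 0 0 0 70; -9 0 0 0 0 0 70; -11 0 0 0 0 0 70;-11 0 0 0 0 0 70;-11 0 0 0 0 0 70'
python3 -m pendant '-2 0 0 0 0 0 70; -4 0 0 0 0 0 70; -4 0 0 0 0 0 70'
```

```text
t: 5.33
position: [0.5322, 0.0245, 0.0391]
orientation: [-0.435, -3.103, 0.0]
ft_force: [-6.1, 2.4, 0.9]
finger_gap: 0.07
grasp_force: 0.0
t: 5.83
position: [0.5433, 0.0214, 0.0391]
orientation: [-0.435, -3.105, 0.0]
ft_force: [-5.7, 1.6, -1.4]
finger_gap: 0.0701
grasp_force: 0.0
t: 6.08
position: [0.544, 0.0211, 0.0387]
orientation: [-0.434, -3.097, -0.0]
ft_force: [-11.1, 3.5, 4.8]
finger_gap: 0.0699
grasp_force: 0.0
```

```bash
python3 -m pendant '-2 0 0 0 0 0 70; -3 0 0 0 0 0 70; -3 0 0 0 0 0 70'
python3 -m pendant '5 0 0 0 0 0 70; 15 0 0 0 0 0 70; 30 0 0 0 0 0 70; 45 0 0 0 0 0 70;55 0 -20 0 0 0 70;60 0 -60 0 0 0 70;60 0 -100 0 0 0 70;60 0 -140 0 0 0 70;60 0 -180 0 0 0 70;60 0 -200 0 0 0 70'
python3 -m pendant '0 0 0 0 0 0 70;0 0 0 0 0 0 70;0 0 0 0 0 0 70'
python3 - <<'E'
from h import *
s=readout.observe();k=cams.calibration("wrist");print(s["position"])
im=cams.grab_frame("wrist")
o=draw(im,[([.634,.055,-.28],HP,.0137),([.626,.013,-.28],BP,.072)],"wrist");cv2.imwrite("pics/w3.png",cv2.resize(o,(800,600)))
for l in("dry_box","handle","lid_hinge","rail"):
    for m in nets.mark_of(l,"wrist")[:2]:
        print(l,round(m["score"],2),np.round(m["centre"],4),inh(np.r_[m["centre"][:2],-.28],[.634,.055,-.28]))
E
```

```text
t: 6.33
position: [0.5438, 0.0211, 0.0384]
orientation: [-0.432, -3.091, -0.001]
ft_force: [-18.0, 4.8, 9.9]
finger_gap: 0.0699
grasp_force: 0.0
t: 7.17
position: [0.4975, 0.0353, 0.2456]
orientation: [0.438, 3.102, 0.005]
ft_force: [1.4, -0.3, -0.4]
finger_gap: 0.0704
grasp_force: 0.0
t: 7.42
position: [0.4945, 0.0355, 0.2396]
orientation: [-0.438, -3.11, 0.0]
ft_force: [0.0, 1.0, -0.2]
finger_gap: 0.0698
grasp_force: 0.0
[0.49446603 0.03550623 0.2395775 ]
dry_box 0.89 [0.6176 0.0139 0.0012] [ -4.4 -44.    0. ]
handle 0.62 [0.6303 0.059  0.1028] [-4.7  2.8  0. ]
lid_hinge 0.58 [ 0.5971 -0.0425  0.0644] [  -8.5 -103.9    0. ]
rail 0.81 [0.6553 0.1338 0.0019] [-1.3 81.6  0. ]
rail 0.74 [ 0.3106 -0.0688  0.0086] [-276.6 -208.4    0. ]
```

View pics/w3.png

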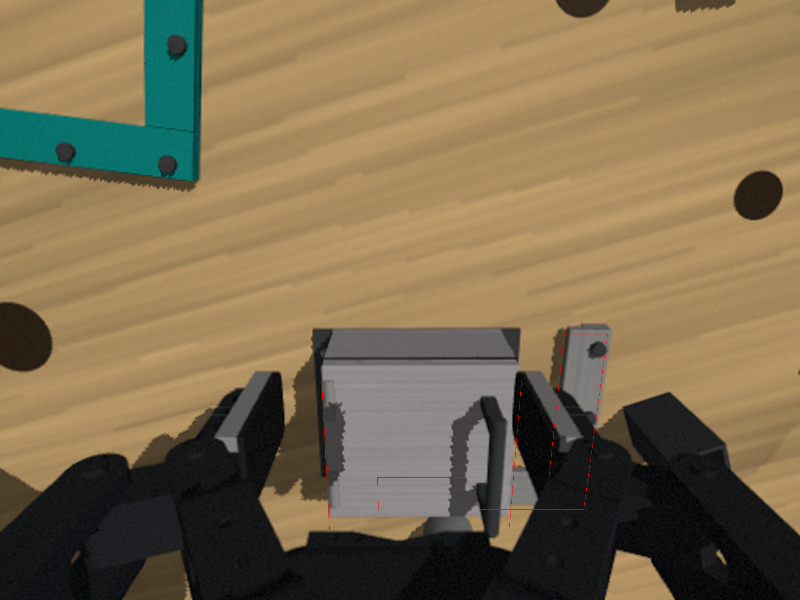

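The box has its +x flange against the back rail: the lid edge at row 362 matches the home-x overlay, and the push force rose with no motion. About 43 mm remain toward the side rail at (585,370). I turn the tool 90° and go to the -y wall.

```bash
python3 -m pendant '-13 -9 0 0 0 -7 70; -26 -19 0 0 0 -14 70; -39 -28 0 0 0 -21 70; -52 -37 0 0 0 -28 70; -65 -46 0 0 0 -35 70; -78 -56 0 0 0 -42 70; -91 -65 0 0 0 -49 70; -104 -74 0 0 0 -56 70; -117 -84 0 0 0 -63 70; -129 -93 0 0 0 -70 70'
python3 -m pendant '0 0 0 0 0 -7 70; 0 0 10 0 0 -14 70; 0 0 40 0 0 -20 70; 0 0 75 0 0 -20 70; 0 0 110 0 0 -20 70; 0 0 145 0 0 -20 70; 0 0 175 0 0 -20 70; 0 0 195 0 0 -20 70; 0 0 200 0 0 -20 70; 0 0 200 0 0 -20 70'
python3 - <<'E'
from h import *
s=readout.observe();x=R.from_rotvec(s["orientation"]).as_matrix();print(np.degrees(np.arctan2(x[1,:2],x[0,:2])),x[2,2],np.round(s["joint_positions"],2),inh(np.r_[s["position"][:2],0],[.634,.055,-.28]))
E
```

```text
t: 8.5
position: [0.5936, -0.0901, 0.239]
orientation: [1.426, -2.797, -0.0]
ft_force: [-0.4, -0.3, -0.4]
finger_gap: 0.07
grasp_force: 0.0
t: 9.33
position: [0.592, -0.0893, 0.0381]
orientation: [1.889, -2.507, -0.005]
ft_force: [-0.2, 0.0, 0.0]
finger_gap: 0.0703
grasp_force: 0.0
[-106.01463956  163.98531199] -0.9999903335379258 [ 0.43  0.65 -0.48  1.86  0.43  0.74  2.57] [  -0.5 -150.3   16. ]
```

```bash
python3 -m pendant '-10 0 0 0 0 0 70; -20 0 0 0 0 0 70; -27 0 0 0 0 0 70; -33 0 0 0 0 0 70; -39 0 0 0 0 0 70; -45 0 0 0 0 0 70; -51 0 0 0 0 0 70; -56 0 0 0 0 0 70; -60 0 0 0 0 0 70; -60 0 0 0 0 0 70' 
python3 -m pendant '-3 0 0 0 0 0 70; -6 0 0 0 0 0 70; -9 0 0 0 0 0 70; -9 0 0 0 0 0 70;-9 0 0 0 0 0 70'
python3 -c "
from h import *
s=readout.observe();x=R.from_rotvec(s['orientation']).as_matrix();print(np.degrees(np.arctan2(x[1,:2],x[0,:2])),np.round(s['joint_positions'],2),inh(np.r_[s['position'][:2],0],[.634,.055,-.28]))"
```

```text
t: 10.17
position: [0.609, -0.0373, 0.0421]
orientation: [1.881, -2.506, 0.009]
ft_force: [-6.6, -11.0, 10.8]
finger_gap: 0.0704
grasp_force: 6.4
t: 10.58
position: [0.6113, -0.0294, 0.0421]
orientation: [1.88, -2.507, 0.01]
ft_force: [-6.5, -13.1, 11.1]
finger_gap: 0.0699
grasp_force: 6.9
[-106.27423019  163.72563759] [ 0.32  0.66 -0.48  1.83  0.44  0.76  2.46] [  1.5 -87.4  16. ]
```

```bash
python3 -m pendant '-2 0 0 0 0 0 70; -4 0 0 0 0 0 70; -6 0 0 0 0 0 70; -6 0 0 0 0 0 70'
python3 -m pendant '-2 0 0 0 0 0 70; -4 0 0 0 0 0 70; -4 0 0 0 0 0 70; -4 0 0 0 0 0 70'
python3 -c "
from h import *
s=readout.observe();print(inh(np.r_[s['position'][:2],0],[.634,.055,-.28]))
im=cams.grab_frame('scene');o=cv2.resize(im[140:290,190:390,::-1],None,fx=4,fy=4,interpolation=cv2.INTER_CUBIC);cv2.imwrite('pics/s2.png',o)"
```

```text
t: 10.92
position: [0.6129, -0.0241, 0.0421]
orientation: [1.879, -2.506, 0.01]
ft_force: [-6.6, -12.6, 11.0]
finger_gap: 0.07
grasp_force: 7.3
t: 11.25
position: [0.6139, -0.0203, 0.0421]
orientation: [1.879, -2.506, 0.01]
ft_force: [-6.7, -13.3, 11.6]
finger_gap: 0.07
grasp_force: 7.4
[  1.5 -77.9  16. ]
```

View pics/s2.png

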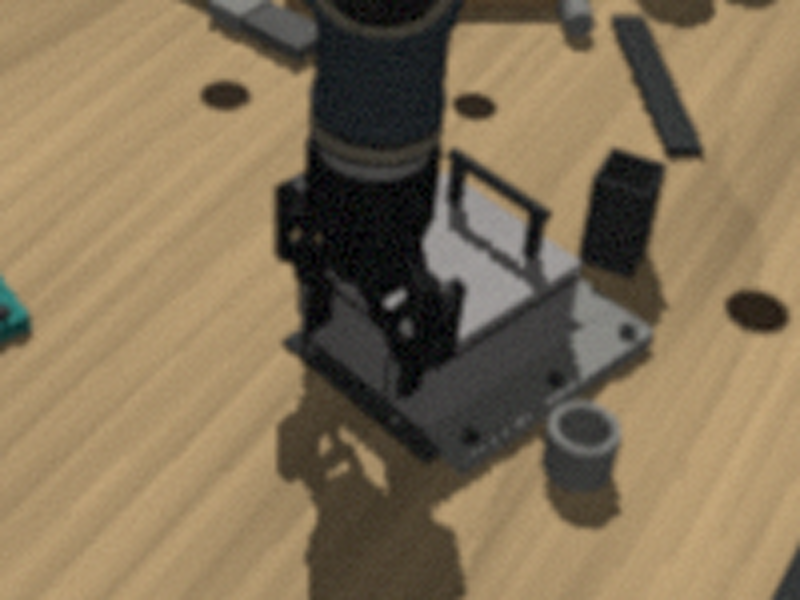

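The scene crop shows the box in the corner, flat, with the lid shut. The back rail bolts sit along its +x side and the fingers are on the -y wall at (400,370). The force is still flat, so I keep pushing to the stop.

```bash
python3 -m pendant '-2 0 0 0 0 0 70; -4 0 0 0 0 0 70; -4 0 0 0 0 0 70; -4 0 0 0 0 0 70'
python3 -m pendant '-1.5 0 0 0 0 0 70; -3 0 0 0 0 0 70; -3 0 0 0 0 0 70; -3 0 0 0 0 0 70'
```

```text
t: 11.63
position: [0.6151, -0.0165, 0.042]
orientation: [1.878, -2.507, 0.01]
ft_force: [-7.0, -14.0, 12.1]
finger_gap: 0.0698
grasp_force: 7.4
t: 11.97
position: [0.6154, -0.0153, 0.0421]
orientation: [1.876, -2.505, 0.012]
ft_force: [-8.6, -15.9, 12.8]
finger_gap: 0.07
grasp_force: 8.8
```

```bash
python3 -m pendant '-2 0 0 0 0 0 70; -4 0 0 0 0 0 70; -4 0 0 0 0 0 70; -4 0 0 0 0 0 70'
python3 -c "
from h import *
s=readout.observe();print(inh(np.r_[s['position'][:2],0],[.634,.055,-.28]))"
```

```text
t: 12.3
position: [0.6154, -0.0153, 0.0421]
orientation: [1.871, -2.502, 0.016]
ft_force: [-12.6, -22.0, 16.7]
finger_gap: 0.0701
grasp_force: 12.1
[  1.5 -72.7  16. ]
```

The box is stopped against the side rail: 4 mm more command gave no motion. I back off, lift, turn back and look.

```bash
python3 -m pendant '6 0 0 0 0 0 70; 15 0 0 0 0 0 70; 30 0 0 0 0 0 70; 45 0 -5 0 0 0 70;50 0 -35 0 0 0 70;50 0 -75 0 0 0 70;50 0 -115 0 0 0 70;50 0 -155 0 0 7 70;50 0 -190 0 0 14 70;50 0 -200 0 0 20 70'
python3 -m pendant '0 0 0 0 0 7 70; 0 0 0 0 0 14 70; 0 0 0 0 0 21 70; 0 0 0 0 0 28 70; 0 0 0 0 0 35 70; 0 0 0 0 0 42 70; 0 0 0 0 0 49 70; 0 0 0 0 0 56 70; 0 0 0 0 0 63 70; 0 0 0 0 0 70 70'
python3 - <<'E'
from h import *
s=readout.observe();x=R.from_rotvec(s["orientation"]).as_matrix();print(np.degrees(np.arctan2(x[1,:2],x[0,:2])),s["position"])
print("to view",rel([.53,.04,.26]))
E
```

```text
t: 13.13
position: [0.6076, -0.0487, 0.2478]
orientation: [-1.416, 2.792, -0.008]
ft_force: [0.3, 0.7, 0.3]
finger_gap: 0.0698
grasp_force: 0.0
t: 13.97
position: [0.6046, -0.0491, 0.241]
orientation: [0.443, 3.109, 0.002]
ft_force: [-0.7, 0.1, -0.5]
finger_gap: 0.07
grasp_force: 0.0
[163.79080846  73.79091049] [ 0.60463434 -0.04913757  0.24098876]
to view [ 96.52376168  64.78530132 -19.05902335]
```

```bash
python3 -m pendant '25 16 -5 0 0 0 85; 50 32 -15 0 0 0 85; 75 50 -19 0 0 0 85; 97 65 -19 0 0 0 85; 97 65 -19 0 0 0 85; 97 65 -19 0 0 0 85; 97 65 -19 0 0 0 85'
python3 - <<'E'
from h import *
h=[.634,.055,-.28]
for c in("wrist","top"):
    im=cams.grab_frame(c)
    o=draw(im,[(h,HP,.0137),(h,BP,.072)],c)
    for l in("dry_box","handle","lid_hinge","rail"):
        for m in nets.mark_of(l,c)[:2]:
            print(c,l,round(m["score"],2),np.round(m["centre"],4),inh(np.r_[m["centre"][:2],-.28],h))
    cv2.imwrite(f"pics/{c}4.png",cv2.resize(o,(800,600)) if c=="wrist" else o[400:900,650:1250])
s=readout.observe();print(s["position"])
E
```

```text
t: 14.55
position: [0.5294, 0.0387, 0.2598]
orientation: [0.435, 3.11, 0.0]
ft_force: [-0.4, -0.2, -0.5]
finger_gap: 0.0852
grasp_force: 0.0
wrist dry_box 0.68 [6.304e-01 5.930e-02 6.000e-04] [-4.6  3.1  0. ]
wrist handle 0.6 [0.6428 0.1001 0.1035] [-4.  45.8  0. ]
wrist lid_hinge 0.79 [0.6107 0.0045 0.0626] [ -8.4 -55.    0. ]
wrist rail 0.63 [0.6559 0.1377 0.005 ] [-1.8 85.5  0. ]
top handle 0.72 [0.6912 0.2    0.004 ] [ 14.9 155.2   0. ]
top rail 0.54 [0.6522 0.135  0.0032] [-4.6 81.9  0. ]
[0.52910065 0.03815103 0.25915083]
```

View pics/top4.png

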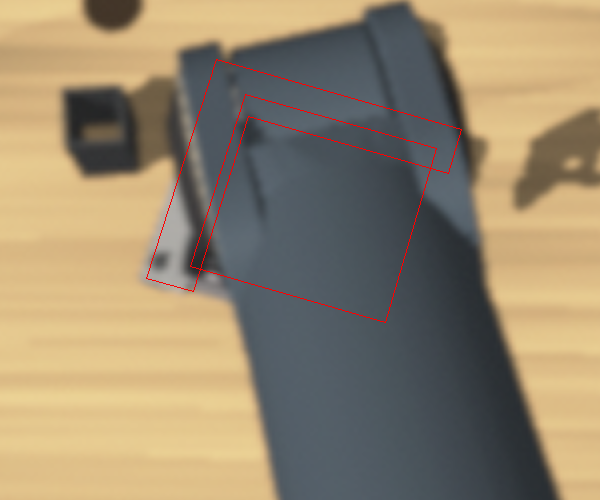

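View pics/wrist4.png

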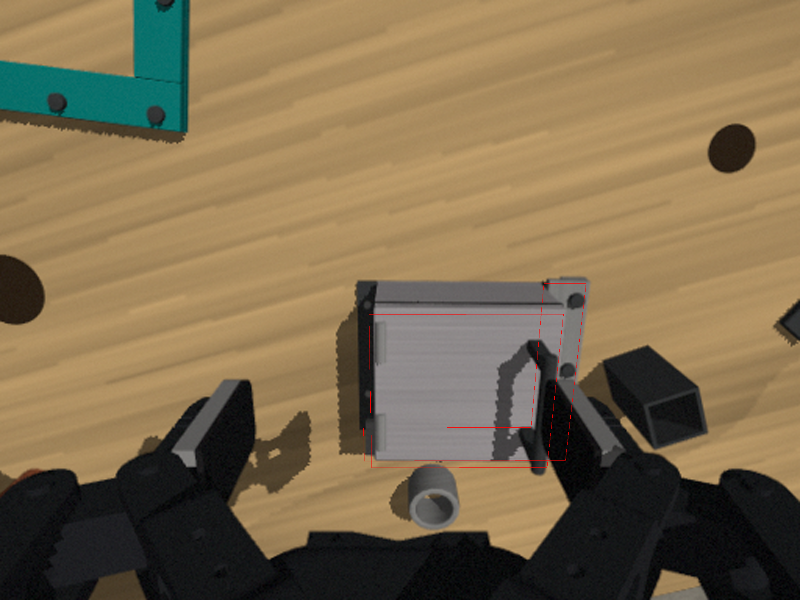

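The wrist view shows the box in the corner against the side rail (575,340), lid shut, handle at (540,405). It may be a few mm short in x (lid edge at row 304 against 314 on the overlay), so I give the -x wall one confirming push.

```bash
python3 -m pendant '10 20 10 0 0 0 70; 17 35 40 0 0 0 70; 17 35 80 0 0 0 70; 17 35 120 0 0 0 70; 17 35 155 0 0 0 70; 17 35 190 0 0 0 70; 17 35 212 0 0 0 70; 17 35 217 0 0 0 70; 17 35 217 0 0 0 70;17 35 217 0 0 0 70'
python3 -m pendant '-8 0 0 0 0 0 70; -16 0 0 0 0 0 70; -21 0 0 0 0 0 70; -25 0 0 0 0 0 70; -29 0 0 0 0 0 70; -31 0 0 0 0 0 70; -31 0 0 0 0 0 70'
python3 -c "
from h import *
s=readout.observe();print(inh(np.r_[s['position'][:2],0],[.634,.055,-.28]))"
```

```text
t: 15.88
position: [0.5232, 0.077, 0.0432]
orientation: [0.437, 3.11, 0.001]
ft_force: [0.6, 0.5, 0.7]
finger_gap: 0.0696
grasp_force: 0.0
t: 16.47
position: [0.5526, 0.0679, 0.0424]
orientation: [0.438, 3.111, 0.0]
ft_force: [0.7, 0.5, -0.5]
finger_gap: 0.0702
grasp_force: 0.0
[-81.8 -10.1  16. ]
```

```bash
python3 -m pendant '-2 0 0 0 0 0 70; -4 0 0 0 0 0 70; -6 0 0 0 0 0 70; -8 0 0 0 0 0 70; -8 0 0 0 0 0 70'
python3 -c "
from h import *
s=readout.observe();print(inh(np.r_[s['position'][:2],0],[.634,.055,-.28]))"
```

```text
t: 16.88
position: [0.5584, 0.0663, 0.0421]
orientation: [-0.437, -3.108, 0.001]
ft_force: [-5.2, 1.4, 3.5]
finger_gap: 0.0702
grasp_force: 2.3
[-75.8 -10.   16. ]
```

```bash
python3 -m pendant '-2 0 0 0 0 0 70; -4 0 0 0 0 0 70; -6 0 0 0 0 0 70; -6 0 0 0 0 0 70'
python3 -c "
from h import *
s=readout.observe();print(inh(np.r_[s['position'][:2],0],[.634,.055,-.28]))"
```

```text
t: 17.22
position: [0.5584, 0.0662, 0.042]
orientation: [-0.437, -3.096, 0.004]
ft_force: [-18.0, 4.3, 16.2]
finger_gap: 0.0701
grasp_force: 9.4
[-75.8 -10.1  16. ]
```

The box is firmly home on both stops. I back off and go up toward the handle.

```bash
python3 -m pendant '10 0 0 0 0 0 80; 20 0 0 0 0 0 80; 35 0 0 0 0 0 80; 45 0 -30 0 0 0 85; 45 0 -70 0 0 0 85; 45 0 -110 0 0 0 85; 45 0 -145 0 0 0 85; 45 0 -160 0 0 0 85; 45 0 -160 0 0 0 85; 45 0 -160 0 0 0 85'
python3 - <<'E'
from h import *
print("to handle",rel([.643,.102,.1045]))
im=cams.grab_frame("wrist")
for l in("handle","dry_box"):
    for m in nets.mark_of(l,"wrist")[:1]: print(l,m["score"],np.round(m["centre"],4))
s=readout.observe();x=R.from_rotvec(s["orientation"]).as_matrix();print(np.degrees(np.arctan2(x[1,:2],x[0,:2])),s["position"])
E
```

```text
t: 18.05
position: [0.5228, 0.0764, 0.2031]
orientation: [0.437, 3.108, 0.0]
ft_force: [0.1, -0.6, -0.5]
finger_gap: 0.0852
grasp_force: 0.0
to handle [-108.17925513   57.72928337   98.91277574]
handle 0.62 [0.6433 0.1051 0.1056]
dry_box 0.77 [0.632  0.0595 0.0016]
[163.99134745  73.99153948] [0.52137953 0.07624681 0.2006557 ]
```

```bash
python3 -m pendant '-25 15 0 0 0 0 85; -55 30 0 0 0 0 85; -85 45 0 0 0 0 85; -105 56 10 0 0 0 85; -108 58 35 0 0 0 85; -108 58 60 0 0 0 85; -108 58 80 0 0 0 85; -108 58 92 0 0 0 85; -108 58 96 0 0 0 85; -108 58 96 0 0 0 85'
python3 - <<'E'
from h import *
print("rel",rel([.643,.103,.1045]))
im=cams.grab_frame("wrist")
k=cv2.resize(im[:,:,::-1],(800,600))
for l in("handle",):
    for m in nets.mark_of(l,"wrist")[:1]: print(l,m["score"],np.round(m["centre"],4))
cv2.imwrite("pics/g1.png",k)
E
```

```text
t: 19.03
position: [0.6412, 0.1025, 0.1045]
orientation: [-0.437, -3.108, 0.001]
ft_force: [-0.1, -0.5, 0.5]
finger_gap: 0.085
grasp_force: 0.0
rel [-1.57611332  1.01161019 -0.04193949]
handle 0.56 [0.6434 0.1027 0.1044]
```

View pics/g1.png

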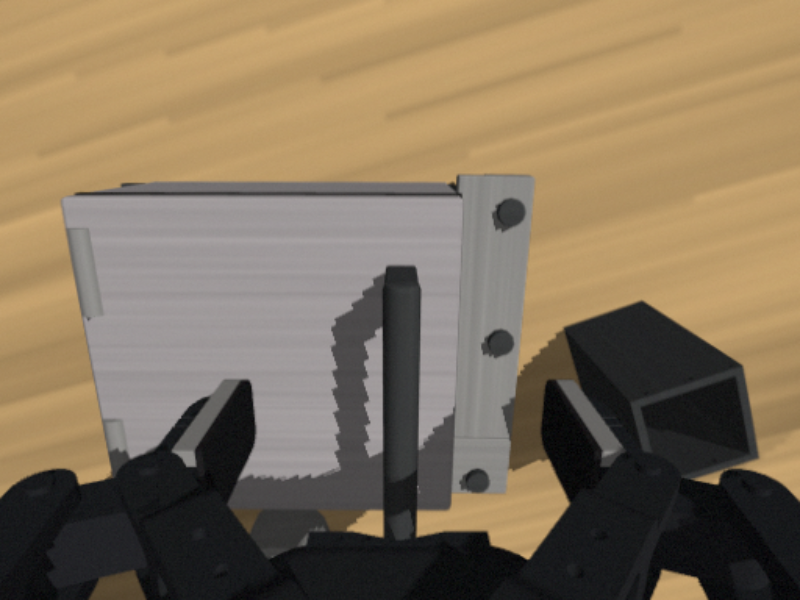

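The bar runs parallel to the pads and midway between them (402, against a finger mid of 399). The lid is shut and the box sits flush at the side rail. I close gently.

```bash
python3 -m pendant '0 0.5 0 0 0 0 60; 0 0.5 0 0 0 0 40; 0 0.5 0 0 0 0 25;0 0.5 0 0 0 0 18; 0 0.5 0 0 0 0 14; 0 0.5 0 0 0 0 8; 0 0.5 0 0 0 0 5; 0 0.5 0 0 0 0 5; 0 0.5 0 0 0 0 5;0 0.5 0 0 0 0 5' 25
```

```text
t: 19.97
position: [0.6423, 0.1029, 0.1065]
orientation: [-0.438, -3.111, 0.0]
ft_force: [-2.0, -1.5, 2.4]
finger_gap: 0.009
grasp_force: 24.4
```

```bash
python3 -m pendant '0 -0.2 -0.5 -0.3 0 0 5; 0 -0.5 -1 -0.6 0 0 5; 0 -1 -2 -1.1 0 0 5; 0 -1.4 -3 -1.7 0 0 5; 0 -2 -4 -2.2 0 0 5; 0 -2.4 -5 -2.8 0 0 5; 0 -2.9 -6 -3.4 0 0 5; 0 -2.9 -6 -3.4 0 0 5' 35
```

```text
t: 20.63
position: [0.6411, 0.1001, 0.1126]
orientation: [0.437, 3.102, 0.094]
ft_force: [-0.2, 0.9, -3.1]
finger_gap: 0.0081
grasp_force: 34.6
```

```bash
python3 -m pendant '0 -0.7 -1.6 -0.9 0 0 5; 0 -1.4 -3.2 -1.8 0 0 5; 0 -2.2 -4.8 -2.7 0 0 5; 0 -3 -6.4 -3.6 0 0 5; 0 -3.8 -8 -4.5 0 0 5; 0 -4.6 -9.6 -5.4 0 0 5; 0 -5.4 -11.2 -6.3 0 0 5; 0 -5.4 -11.2 -6.3 0 0 5; 0 -5.4 -11.2 -6.3 0 0 5; 0 -5.4 -11.2 -6.3 0 0 5'
python3 - <<'E'
from h import *
cams.grab_frame("wrist");ms=nets.mark_of("handle","wrist");print([(m["score"],np.round(m["centre"],4)) for m in ms[:1]])
ms=nets.mark_of("dry_box","wrist");print([(m["score"],np.round(m["centre"],4)) for m in ms[:1]])
im=cams.grab_frame("scene");cv2.imwrite("pics/s3.png",cv2.resize(im[140:290,190:390,::-1],None,fx=4,fy=4,interpolation=cv2.INTER_CUBIC))
s=readout.observe();print(s["position"],s["ft_force"])
E
```

```text
t: 21.47
position: [0.6397, 0.0944, 0.1232]
orientation: [0.433, 3.077, 0.261]
ft_force: [-2.2, 0.8, -2.2]
finger_gap: 0.0086
grasp_force: 34.9
[(0.69, array([0.6409, 0.0948, 0.1206]))]
[(0.57, array([ 0.6333,  0.0586, -0.0013]))]
[0.63973354 0.09449673 0.12303054] [-3.0829339   0.58335852 -1.08905909]
```

View pics/s3.png

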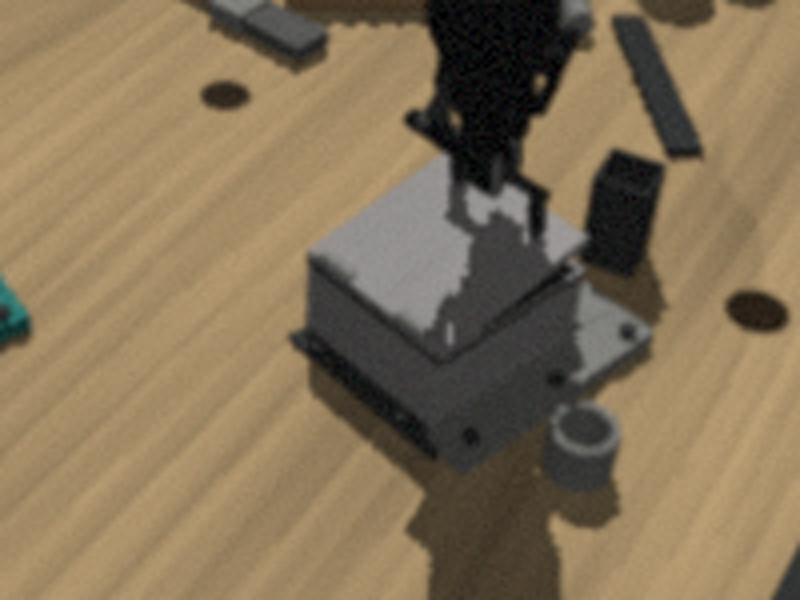

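The lid stands slightly open (gap visible at (560,275)), held by the bar. The box is flat in the corner, bystanders are where they were, and the bar is about 16 to 17 mm up (0.16 rad). I let it settle briefly and hand in.

```bash
python3 -m pendant '0 0 0 0 0 0 5; 0 0 0 0 0 0 5; 0 0 0 0 0 0 5; 0 0 0 0 0 0 5; 0 0 0 0 0 0 5; 0 0 0 0 0 0 5'
python3 -c "
from cell import order;print(order.close_job())"
```

```text
t: 22.17
position: [0.6398, 0.0945, 0.123]
orientation: [0.433, 3.077, 0.261]
ft_force: [-2.9, -0.1, -4.0]
finger_gap: 0.0087
grasp_force: 34.8
the job is handed in; nothing more can be done
None
```

I handed the job in at about 22 s with the box pushed firmly against both rails and the lid held about 0.16 rad (20 mm) open by its handle; bystanders looked undisturbed in the last picture, and the judge gave no verdict.

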